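Put the clamping set away after a job on the T-slotted plate

ROBOT

A 6-joint arm with a two-finger parallel gripper is mounted at the origin on the work surface. World frame = base frame: x ahead of the robot, y to its left, z up, the work surface at z = 0. Lengths are in m, angles in degrees, forces in N, time in s.
With the tool pointing down it reaches from about 0.35 to 0.875 m from the base axis. Payload 4.2 kg.
Tool frame: the origin (TCP) lies midway between the tips of the shut fingers; the grasp point (between the pads) lies 19 mm behind it; z points along the fingers, y is the line along which they close (so a half turn about z gives the same grasp; the last joint's range is limited). The gripper opens to 87 mm and grips with 3 to 60 N. Pads are 19 mm wide; open, the fingers measure 117 mm over their backs; the gripper's body (75 mm by 190 mm) begins 51 mm behind the grasp point.
Start: joints at [82.999, 22.042, 0.453, 0, -68.411, -14.817], TCP at [0.232, 0.58, 0.223] pointing down, gripper open.
Joint ranges: [-179.83, 179.83], [-69.29, 118.12], [-61.27, 80.66], [-181.25, 117.63], [-171.15, -9.14], [-177.46, 177.46]. Speed limits (degrees/s): [159.86, 159.86, 180, 180, 180, 180].

INTERFACE

Orientations are given as [roll, pitch, yaw] about the fixed x, y, z axes, in that order (R = Rz(yaw) Ry(pitch) Rx(roll)).
In Python, from workcell import env gives the robot as it stands. The module is installed in compiled form; this text tells all that it offers. Calls block until the motion is done:
- env.goto(position, orientation): joint-space move of the TCP to a pose.
- env.move_straight(position, rotation=None, rate=0.15, force_limit=None): straight line of the TCP; rotation=None keeps the orientation; rate is the mean speed in m/s. With force_limit (N) it stops when the force on the tool has changed by that much, and returns True; else False.
- env.set_joints(angles): joint-space move.
- env.gripper_to(opening, grasp_force=None): opening from 0.0 (shut) to 1.0 (fully open); grasp_force is the grip in N (None keeps the last); returns when the fingers have stopped.
- env.dwell(seconds).
- env.inverse_kinematics(position, orientation): joint angles nearest the present ones, or None.
- env.read_state(): the state.
- env.grab_frame(name): name is "scene" or "top" or "wrist"; returns a dict with "image" (480x640x3 uint8, blue, green, red), "fx", "fy", "cx", "cy" (pixels), "position" and "orientation" of the camera in the world. Camera axes: x right, y up, looking along -z (the intrinsics and any distortion apply to the point x, -y, -z); pixel columns grow to the right and rows downward; lengths in m; the calibration is good to about 2 mm. A picture is of the moment at which its call begins. There is no depth.
A pose or a line that the arm cannot do raises env.Unreachable and nothing moves.
- env.close_job(): hands the job in; it is judged then, once.
Trained networks look in a picture, given as the dict that the camera call returned (one of the last four; its "shot" number tells which), for a name from the list of things; names that differ only in an ending like _2 or _b are one class to them, and where a whole thing is asked for, a point or a joint stands for the part that bears it (a point fixed in the world has none). Each returns a list of dicts, best first, with "score" (0 to 1); they miss things now and then, are a little off and sometimes report something else, mostly with a low value. They report only what shows in the picture. A call takes as long as a camera call. They do not tell look-alikes from the thing itself.
- env.search_frame(picture, thing): "xyz" ([x, y, z] in m, in world coordinates, good to about 4 mm: the middle of the surface that is visible of it).
- env.trace(picture, thing): "mask" (480x640 bool, what is visible of it).
The state is a dict: "clock": time; "joint_positions": joint angles; "qvel": joint speeds; "joint_torque": joint torques, N m; "position": TCP position; "tool_rot": TCP orientation; "force": force on the tool from outside, world axes, zero at the start; "wrist_torque": the same for the moment, N m; "opening": opening from 0.0 (shut) to 1.0 (fully open); "finger_force": force on a finger pad.
Only numpy, scipy, OpenCV 4.12 (cv2) and the standard library are available. Lean on these libraries where they do the work, as an engineer would, in place of code of your own. Each camera call takes 0.05 s, during which the arm holds its last target. There are 200 camera calls.

TASK

The clamp-down job on the slotted plate is finished, so put the clamping set away: stand each of the three stepped steel blocks upright in the grey bin that fits it (lowest block in the shortest bin, tallest in the longest), and slide the T-bolt along its slot to the plate's open end, lift it off there and stand it upright near the middle of the round steel dish. Set the pieces down, do not drop them, and leave the V-block where it stands.

Things in the scene. Friction and masses are not known exactly. Their poses are not given: they have to be found in the camera images.
- low_block_mid (a point): Low steel step block, 36 mm long (x), 28 wide (y), 36 high: full height over its -x half, then 3 stairs falling to 10 mm at the +x end; flat sides, gripped across the 28 mm width. Stands loose on the bench, about 0.2 kg. This point: mid-length, mid-width, half-way up (18 mm above its underside); z up.
- middle_block_mid (a point): Middle-sized steel step block, 54 mm long (x), 32 wide (y), 52 high: full height over its -x half, then 4 stairs falling to 10 mm at the +x end; flat sides, gripped across the 32 mm width. Stands loose on the bench, about 0.45 kg. This point: mid-length, mid-width, half-way up (26 mm above its underside); z up.
- tall_block_mid (a point): Tall steel step block, 76 mm long (x), 36 wide (y), 70 high: full height over its -x half, then 6 stairs falling to 10 mm at the +x end; flat sides, gripped across the 36 mm width. Stands loose on the bench, 0.7 to 1.0 kg. This point: mid-length, mid-width, half-way up (35 mm above its underside); z up.
- tbolt_mid (a point): Steel T-bolt, 87 mm tall, about 0.14 kg, upright in a slot, free to slide, its foot on the slot floor 10 mm above the bench. From its underside up: square foot 25 x 25 x 9 mm, 12 mm stud, washer 25 mm across at 41-44, long hex nut 20 mm across flats at 44-70, stud end at 87. Two flats of the nut face along the slot (grip there). Point on its axis 43.5 mm above its underside; x along slot, z up.
- slot_end (a point): Open end of the T-bolt's slot: middle of its 16 mm mouth, at plate-top level. Fixed aluminium plate 200 (x) x 130 x 32 mm high, two T-slots along x; a dark bar, 40 high, closes the +x end. x points into the slot: the bolt comes out towards -x. Lips 9 thick; slot below 30 wide, 13 high, so the foot has 2 mm side play, 4 up, and is free of the lips when the bolt axis is over 13 mm outside this point.
- short_bin: The shortest of three open grey plastic bins, fixed to the bench: inside 58 by 50 mm (x by y), outside 64 by 56 mm, walls 14 mm high above the bench, floor 3 mm thick. Fits the low step block, either way round. Origin: centre of its underside, on the bench; x along its longer side.
- middle_bin: The middle of three open grey plastic bins, fixed to the bench: inside 76 by 54 mm (x by y), outside 82 by 60 mm, walls 14 mm high above the bench, floor 3 mm thick. Fits the middle-sized step block, either way round. Origin: centre of its underside, on the bench; x along its longer side.
- long_bin: The longest of three open grey plastic bins, fixed to the bench: inside 98 by 58 mm (x by y), outside 104 by 64 mm, walls 14 mm high above the bench, floor 3 mm thick. Fits the tall step block, either way round. Origin: centre of its underside, on the bench; x along its longer side.
- dish: Round shallow steel parts dish, fixed to the bench: 110 mm across the rim, 14 mm high, flat floor about 94 mm across and 3 mm above the bench. Origin: centre of its underside on the bench.
- v_block_mid (a point): Steel V-block, 50 mm long (x) by 40 by 36 high, with a vee groove along its top; not part of the clamping set, to be left where it is. This point is its centre, half-way up (18 mm).
Mind the look-alikes: they are no part of the job. Leave any purple look-alike of the part that bears middle_block_mid alone.

How it is judged:
By the outcome, as a careful person would: the job done as asked, in the order asked, and still so for the second after the job is handed in, with the robot touching nothing.
It also fails if it takes over 122 s, if anything falls off the work surface, if the arm or the gripper's body presses on something with over 40 N, if the wrist force passes 120 N, or if a joint passes its speed limit or range.

## Working session

There is one attempt and no reset: what is moved stays moved. The work goes in short steps, each a Python script; the robot and the scene stay as the last script left them, time stands still between calls to the robot, and variables do not carry over. Pictures are saved under pics/ and viewed, at most 14 in all, crops included, and the job is handed in when it is done.

```bash
mkdir -p pics
python3 - <<'E'
from workcell import env
import cv2
for c in ("scene","top"):
    p=env.grab_frame(c); cv2.imwrite(f"pics/{c}0.png",p["image"])
    print(c,p["position"],p["orientation"],p["fx"],p["cx"],p["cy"],[k for k in p])
    for n in ["low_block_mid","middle_block_mid","tall_block_mid","tbolt_mid","slot_end","short_bin","middle_bin","long_bin","dish","v_block_mid"]:
        print(n,[([round(float(v),3) for v in d["xyz"]],round(d["score"],2)) for d in env.search_frame(p,n)])
print(env.read_state()["clock"])
E
```

```text
scene [0.94500213 0.5551412  0.89918633] [4.05519616e+01 1.26642807e-01 1.45442389e+02] 533.9796845898202 323.2595398205781 245.3775277746441 ['image', 'fx', 'fy', 'cx', 'cy', 'position', 'orientation', 'shot']
low_block_mid [([0.419, -0.241, 0.022], 0.61)]
middle_block_mid [([0.745, -0.145, 0.028], 0.93), ([0.337, -0.374, 0.03], 0.88), ([0.599, -0.374, 0.031], 0.84), ([0.711, -0.404, 0.029], 0.68), ([0.523, -0.235, 0.028], 0.3)]
tall_block_mid []
tbolt_mid [([0.498, 0.321, 0.072], 0.51)]
slot_end [([0.541, 0.336, 0.031], 0.8), ([0.499, 0.317, 0.073], 0.45)]
short_bin [([0.595, -0.109, 0.004], 0.6)]
middle_bin [([0.452, -0.112, -0.0], 0.88), ([0.599, -0.11, 0.001], 0.17)]
long_bin [([0.455, 0.027, 0.004], 0.57)]
dish [([0.587, 0.008, 0.001], 0.64)]
v_block_mid [([0.527, -0.234, 0.028], 0.89)]
top [ 0.45122732 -0.04251173  1.14648731] [  5.17830963   1.55424108 -89.93622048] 473.2762609378826 322.9149412098223 237.0593197614455 ['image', 'fx', 'fy', 'cx', 'cy', 'position', 'orientation', 'shot']
low_block_mid [([0.406, -0.244, 0.028], 0.55)]
middle_block_mid [([0.732, -0.161, 0.037], 0.92), ([0.329, -0.376, 0.035], 0.89), ([0.704, -0.408, 0.042], 0.8), ([0.592, -0.374, 0.041], 0.64)]
tall_block_mid [([0.448, -0.386, 0.049], 0.56)]
tbolt_mid []
slot_end [([0.534, 0.321, 0.031], 0.92), ([0.591, -0.373, 0.04], 0.31)]
short_bin [([0.591, -0.111, 0.003], 0.76)]
middle_bin [([0.455, -0.112, -0.002], 0.61)]
long_bin [([0.455, 0.031, 0.001], 0.85)]
dish [([0.589, 0.011, 0.007], 0.75)]
v_block_mid [([0.523, -0.237, 0.031], 0.59)]
1.1
```

View pics/scene0.png

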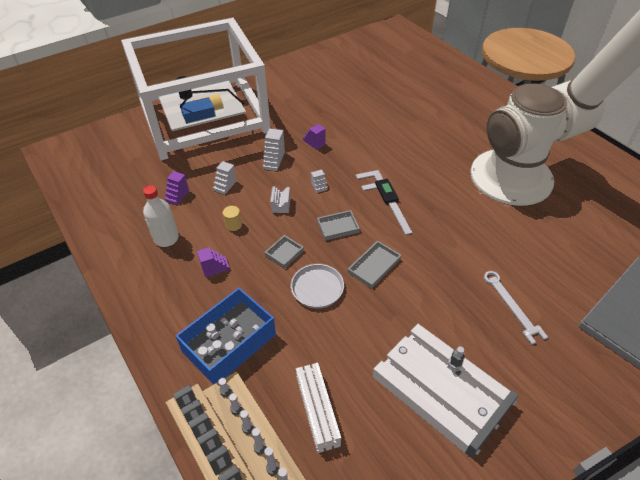

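View pics/top0.png

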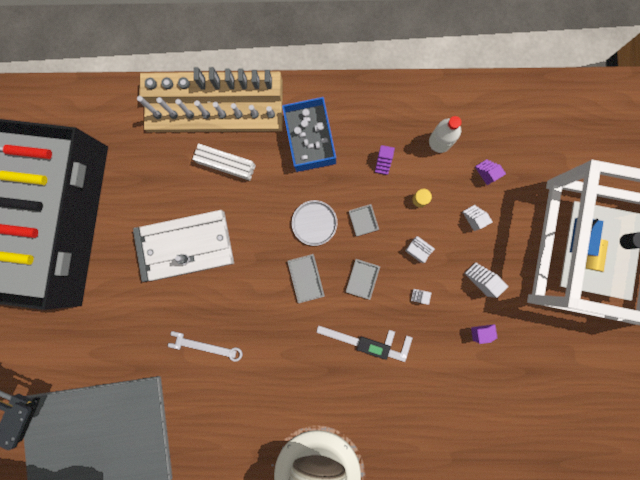

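Scene view: the steel blocks are at top-view pixels low (421,297), middle (477,217) and tall (487,280). The purple look-alikes are at (385,160), (490,172) and (485,334), and the V-block is at (419,249). The bins are at (364,220), (363,279) and (306,278), and the dish is at (314,223). The bolt is at (180,260), with the dark bar on the plate's left, so the slot opens to the right (-y).

I'll fit known-shape silhouettes to the masks, then take closer wrist views.

```bash
cat > h.py <<'E'
from workcell import env
import numpy as np, cv2
from scipy.spatial.transform import Rotation as Rt
from scipy.optimize import minimize
def project(p,P):
    R=Rt.from_euler("xyz",p["orientation"],degrees=True).as_matrix()
    q=(np.atleast_2d(P)-p["position"])@R
    return np.c_[p["cx"]+p["fx"]*q[:,0]/-q[:,2], p["cy"]-p["fy"]*q[:,1]/-q[:,2]]
def box(x0,x1,w,z1,z0=0): return np.array([[x,y,z] for x in(x0,x1) for y in(-w/2,w/2) for z in(z0,z1)])/1e3
def steps(L,W,H,n):
    b=[box(-L/2,0,W,H)]; s=L/2/n
    for i in range(n):
        h=H-(H-10)*(i+1)/n
        b.append(box(i*s,(i+1)*s,W,h))
    return b
M={"low_block_mid":steps(36,28,36,3),"middle_block_mid":steps(54,32,52,4),"tall_block_mid":steps(76,36,70,6),
 "short_bin":[box(-32,32,56,14)],"middle_bin":[box(-41,41,60,14)],"long_bin":[box(-52,52,64,14)],"v_block_mid":[box(-25,25,40,36)]}
def sil(p,boxes,v,S=4):
    c,s=np.cos(v[2]),np.sin(v[2]); m=np.zeros((480,640),np.uint8)
    for b in boxes:
        P=np.c_[b[:,0]*c-b[:,1]*s+v[0], b[:,0]*s+b[:,1]*c+v[1], b[:,2]]
        h=cv2.convexHull(project(p,P).astype(np.float32))
        cv2.fillPoly(m,[np.round(h*16).astype(np.int32)],255,cv2.LINE_AA,4)
    return m/255.
def mask(p,name,g):
    u=project(p,[g[0],g[1],.02])[0]; best=None
    for d in env.trace(p,name):
        ys,xs=np.nonzero(d["mask"])
        if len(xs)==0: continue
        e=np.hypot(xs.mean()-u[0],ys.mean()-u[1])*np.linalg.norm(p["position"]-np.array([*g[:2],0]))/p["fx"]
        if e<.035 and (best is None or d["score"]>best[0]): best=(d["score"],d["mask"].astype(float))
    return None if best is None else best[1]
def fit(pics,name,g,yaws=None):
    ms=[(p,m) for p in pics for m in [mask(p,name,g)] if m is not None]
    if not ms: return None
    def cost(v):
        t=0
        for p,m in ms:
            s=sil(p,M[name],v); t+=1-np.minimum(s,m).sum()/np.maximum(s,m).sum()
        return t/len(ms)
    c=[]
    for y in (np.radians(np.arange(0,360,30)) if yaws is None else yaws):
        v0=np.array([g[0],g[1],y])
        r=minimize(cost,v0,method="Nelder-Mead",options=dict(initial_simplex=[v0,v0+[.01,0,0],v0+[0,.01,0],v0+[0,0,.25]],maxfev=90,xatol=3e-4,fatol=1e-4))
        c.append((r.fun,*r.x))
    c.sort(); return len(ms),c
E
cat > m1.py <<'E'
from h import *
import json
pics=[env.grab_frame("scene"),env.grab_frame("top")]
G={"low_block_mid":(.41,-.243),"middle_block_mid":(.595,-.374),"tall_block_mid":(.448,-.386),"short_bin":(.593,-.11),"middle_bin":(.454,-.112),"long_bin":(.455,.029),"v_block_mid":(.523,-.236)}
out={}
for n,g in G.items():
    r=fit(pics,n,g)
    if r is None: print(n,"none"); continue
    out[n]=r[1][0]; print(n,r[0],[(round(a[0],3),round(a[1],4),round(a[2],4),round(np.degrees(a[3])%360,1)) for a in r[1][:4]])
json.dump(out,open("fit.json","w"))
# rise and look at the blocks region & plate with the wrist camera
for i,(xy) in enumerate([(.46,.27),(.43,-.20)]):
    env.goto([*xy,.30],[180,0,0]); p=env.grab_frame("wrist"); cv2.imwrite(f"pics/w{i}.png",p["image"])
    print(p["position"],p["orientation"],p["fx"],env.read_state()["joint_positions"],env.read_state()["clock"])
    for n in ["tbolt_mid","slot_end"] if i==0 else ["low_block_mid","middle_block_mid","tall_block_mid"]:
        print(n,[([round(float(v),3) for v in d["xyz"]],round(d["score"],2)) for d in env.search_frame(p,n)])
    import pickle; pickle.dump(p,open(f"w{i}.pkl","wb"))
E
time python3 m1.py
```

```text
low_block_mid 2 [(np.float64(0.186), np.float64(0.4098), np.float64(-0.2413), np.float64(82.2)), (np.float64(0.188), np.float64(0.4102), np.float64(-0.2408), np.float64(80.9)), (np.float64(0.189), np.float64(0.4103), np.float64(-0.2409), np.float64(80.8)), (np.float64(0.238), np.float64(0.4101), np.float64(-0.2429), np.float64(254.1))]
middle_block_mid 1 [(np.float64(0.165), np.float64(0.6015), np.float64(-0.3753), np.float64(19.0)), (np.float64(0.176), np.float64(0.6019), np.float64(-0.3747), np.float64(23.9)), (np.float64(0.177), np.float64(0.6024), np.float64(-0.3745), np.float64(24.9)), (np.float64(0.186), np.float64(0.602), np.float64(-0.3754), np.float64(27.1))]
tall_block_mid 2 [(np.float64(0.101), np.float64(0.4524), np.float64(-0.3877), np.float64(44.6)), (np.float64(0.101), np.float64(0.4522), np.float64(-0.3879), np.float64(45.2)), (np.float64(0.101), np.float64(0.4519), np.float64(-0.3866), np.float64(47.1)), (np.float64(0.104), np.float64(0.4521), np.float64(-0.3871), np.float64(48.0))]
short_bin 2 [(np.float64(0.142), np.float64(0.5935), np.float64(-0.1073), np.float64(
[... 1253 characters left out ...]
[0.52946672 0.2706332  0.46191322] [-14.92746904   0.09425402 -90.00081714] 392.17780005797533 [ 4.79206277e+01  1.04049711e+01 -4.72600712e+00 -1.07544029e-02
 -7.48986512e+01  4.21404006e+01] 3.4083
tbolt_mid [([0.5, 0.306, 0.081], 0.96)]
slot_end [([0.537, 0.326, 0.03], 0.55)]
[ 0.50003636 -0.19938164  0.46221764] [-14.89888441   0.10522364 -89.97461797] 392.17780005797533 [-5.16620872e+00  4.22047320e+00 -1.19587330e+01 -4.42262194e-03
 -7.38175176e+01  9.52430811e+01] 5.275
low_block_mid [([0.41, -0.24, 0.029], 0.97)]
middle_block_mid [([0.338, -0.377, 0.039], 0.88), ([0.592, -0.374, 0.041], 0.8)]
tall_block_mid [([0.451, -0.386, 0.051], 0.94)]
real	0m20.973s
user	0m10.624s
sys	0m5.398s
```

View pics/w0.png

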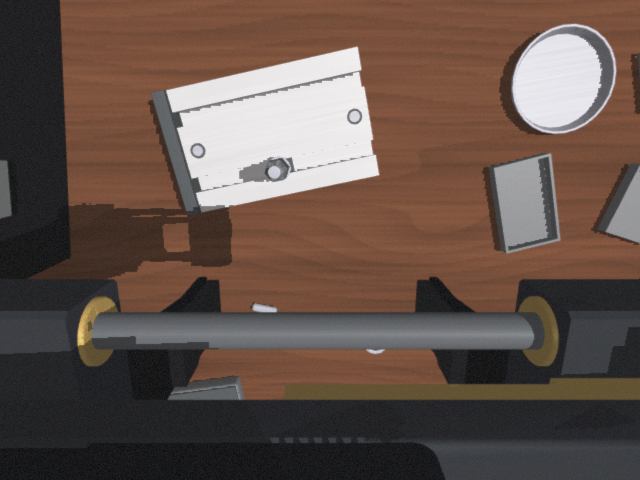

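View pics/w1.png

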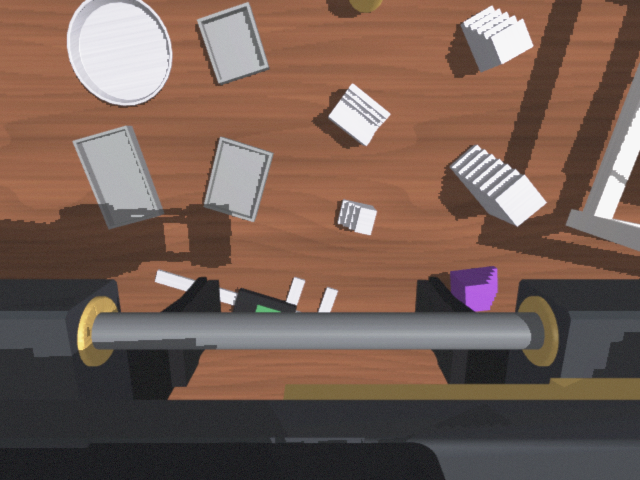

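The wrist views show all three steel blocks clearly: low (357,217), middle (497,38) and tall (498,185). The bolt is at (275,170), with the slot mouth at the plate's right end near (375,162). I'll refit with the wrist view included, then pick and place the low block.

```bash
cat >> h.py <<'E'
import json
def down(yaw): return [180,0,(yaw+180)%360-180]
def best_yaw(pos,yaw):
    c=[]
    for k in (0,180):
        q=env.inverse_kinematics(pos,down(yaw+k))
        if q is not None and abs(q[5])<172: c.append((abs(np.array(q)-env.read_state()["joint_positions"]).max(),yaw+k,k))
    return min(c)[1:]
def st(t): s=env.read_state(); print(t,"clk",round(s["clock"],1),"pos",np.round(s["position"],4),"open",round(s["opening"],3),"F",np.round(s["force"],1),"ff",np.round(s["finger_force"],1))
def pick_place(block,bin_,W,ox,h,force,travel=.20):
    """block/bin=(x,y,yaw deg); ox: grip offset along block x (neg = tall half); h: TCP above underside"""
    d=lambda a:np.array([np.cos(np.radians(a)),np.sin(np.radians(a))])
    g=np.array(block[:2])+ox*d(block[2])
    ty,k=best_yaw([*g,travel],block[2]); s=1 if k==0 else -1
    env.gripper_to((W+26)/87,force)
    env.goto([*g,travel],down(ty)); env.move_straight([*g,h],rate=.15)
    env.gripper_to(0,force); st("gripped")
    print("width mm",env.read_state()["opening"]*87)
    env.move_straight([*g,travel],rate=.15); st("lifted")
    py,_=best_yaw([*bin_[:2],travel],bin_[2])
    t=np.array(bin_[:2])+s*ox*d(py)
    env.goto([*t,travel],down(py)); env.move_straight([*t,h+.011],rate=.15)
    hit=env.move_straight([*t,h+.001],rate=.025,force_limit=5); st(f"down {hit}")
    env.gripper_to((W+16)/87,force); env.move_straight([*t,travel],rate=.15); st("released")
E
cat > m2.py <<'E'
from h import *
F=json.load(open("fit.json"))
pics=[env.grab_frame(c) for c in("scene","top","wrist")]
out={}
for n,(e,x,y,a) in F.items():
    if n=="v_block_mid": continue
    ys=[a,a+.35,a-.35]+([a+np.pi] if "block" in n else [])
    r=fit(pics,n,(x,y),ys); b=r[1][0]
    w=fit(pics[2:],n,(x,y),[b[3]]); 
    f=lambda v:(round(float(v[0]),3),round(float(v[1]),4),round(float(v[2]),4),round(float(np.degrees(v[3]))%360,1))
    print(n,r[0],f(b),"wrist only",w and f(w[1][0])); out[n]=f(b)[1:]
json.dump(out,open("fit2.json","w"))
E
python3 m2.py
```

```text
low_block_mid 2 (0.146, 0.4119, -0.2427, 70.9) wrist only (0.052, 0.4121, -0.2425, 78.2)
middle_block_mid 3 (0.106, 0.5999, -0.3769, 28.8) wrist only (0.033, 0.6, -0.3771, 29.0)
tall_block_mid 2 (0.071, 0.4517, -0.3896, 43.2) wrist only (0.03, 0.4528, -0.3892, 43.3)
short_bin 3 (0.097, 0.5939, -0.1096, 16.7) wrist only (0.038, 0.5948, -0.1098, 16.9)
middle_bin 2 (0.049, 0.4522, -0.1065, 342.2) wrist only (0.037, 0.4527, -0.1068, 342.9)
long_bin 2 (0.061, 0.4546, 0.0297, 14.5) wrist only (0.033, 0.4539, 0.0295, 15.0)
```

Run:
```python
from h import *
pick_place((.4121,-.2425,78.2),(.5948,-.1098,16.9),28,-.006,.015,25)
p=env.grab_frame("top"); a=p["image"][150:350,260:560]; cv2.imwrite("pics/t1.png",cv2.resize(a,None,fx=2.5,fy=2.5))
```

```text
gripped clk 11.1 pos [ 0.4112 -0.2484  0.0152] open 0.324 F [0.2 1.  1.9] ff 25.0
width mm 28.198220842409796
lifted clk 12.4 pos [ 0.4102 -0.2481  0.1989] open 0.318 F [-0.3  0.1 -1.1] ff 25.0
down True clk 15.4 pos [ 0.5895 -0.1115  0.0182] open 0.321 F [-0.  -0.4  4.1] ff 25.0
released clk 17.4 pos [ 0.5884 -0.1115  0.1989] open 0.51 F [-0.  -0.  -0.8] ff 0.0
```

Run:
```python
from h import *
pick_place((.600,-.3771,29.0),(.4527,-.1068,-17.3),32,-.010,.022,45)
p=env.grab_frame("top"); a=p["image"][150:350,260:560]; cv2.imwrite("pics/t2.png",cv2.resize(a,None,fx=2.5,fy=2.5))
```

```text
gripped clk 21.0 pos [ 0.5915 -0.3823  0.0224] open 0.366 F [ 1.1 -1.9  0.6] ff 45.0
width mm 31.807654444024
lifted clk 22.3 pos [ 0.5906 -0.3815  0.1983] open 0.364 F [ 0.1 -0.6 -5.2] ff 45.0
down True clk 25.1 pos [ 0.4436 -0.1038  0.0252] open 0.364 F [-0.8 -0.6  5.1] ff 45.0
released clk 27.1 pos [ 0.4425 -0.1038  0.1991] open 0.553 F [ 0.   0.6 -1. ] ff 0.0
```

View pics/t2.png

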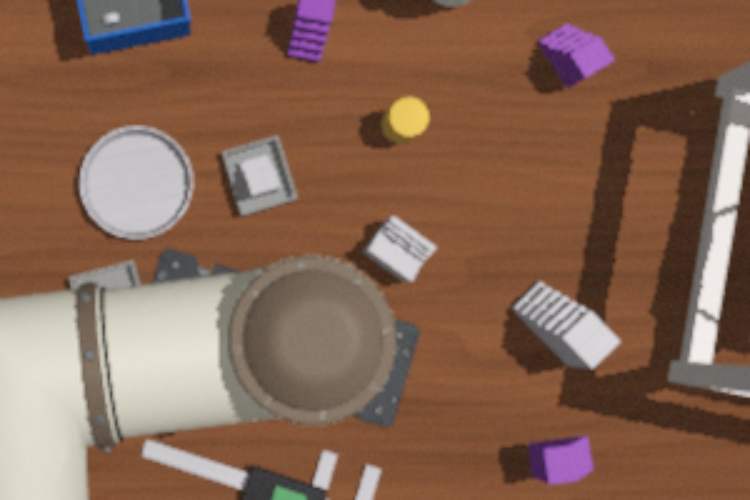

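The low block sits inside the short bin at crop pixel (262,175). The tall block stands at (567,325), with the frame rail well clear at x≥670. The tall block is next, followed by a wrist view over the plate.

Run:
```python
from h import *
import pickle
pick_place((.4528,-.3892,43.3),(.4539,.0295,15.0),36,-.014,.030,60)
env.goto([.46,.27,.20],down(0)); st("view")
p=env.grab_frame("wrist"); cv2.imwrite("pics/w2.png",p["image"]); pickle.dump(p,open("w2.pkl","wb"))
print(p["position"],p["orientation"])
for n in ["tbolt_mid","slot_end"]:
    print(n,[(np.round(d["xyz"],4),round(d["score"],2),np.round(project(p,d["xyz"]))) for d in env.search_frame(p,n)])
```

```text
gripped clk 31.1 pos [ 0.4433 -0.3993  0.0304] open 0.407 F [-0.1 -1.6  1.4] ff 60.0
width mm 35.44702374365967
lifted clk 32.3 pos [ 0.4417 -0.3981  0.1983] open 0.412 F [-1.1 -0.2 -8.7] ff 60.0
down True clk 35.5 pos [0.4409 0.0261 0.0333] open 0.409 F [-0.6 -0.1  5.7] ff 60.0
released clk 37.4 pos [0.4397 0.0257 0.1991] open 0.599 F [-0.9  0.2  0.6] ff 0.0
view clk 39.5 pos [0.46   0.2698 0.1999] open 0.595 F [-1.1  0.2  0.3] ff 0.0
[0.52965674 0.26976553 0.36207475] [-1.49213143e+01  8.41569158e-02 -9.00683864e+01]
tbolt_mid []
slot_end [(array([0.4833, 0.0485, 0.0047]), 0.74, array([[561., 189.]])), (array([0.5361, 0.3244, 0.0311]), 0.57, array([[251., 129.]]))]
```

View pics/w2.png

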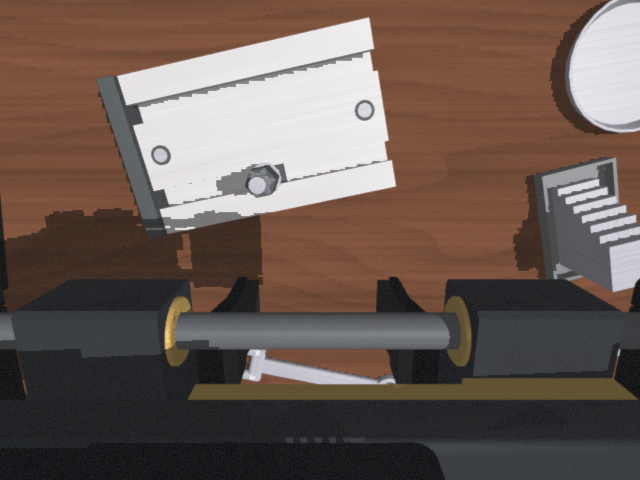

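The tall block stands in the long bin (590,215). The plate's top face is fully visible and the bolt's stud top is at (258,184). I'll rectify the plate-top plane to read the slot line.

```bash
cat >> h.py <<'E'
def back(p,uv,z):
    R=Rt.from_euler("xyz",p["orientation"],degrees=True).as_matrix(); uv=np.atleast_2d(uv).astype(float)
    d=np.c_[(uv[:,0]-p["cx"])/p["fx"],-(uv[:,1]-p["cy"])/p["fy"],-np.ones(len(uv))]@R.T
    return p["position"]+d*((z-p["position"][2])/d[:,2])[:,None]
E
python3 - <<'E'
from h import *
import pickle
p=pickle.load(open("w2.pkl","rb")); im=p["image"]
g=((im.min(2)>150)*255).astype(np.uint8); g[:, :90]=0; g[:,410:]=0; g[250:]=0
g=cv2.morphologyEx(g,cv2.MORPH_CLOSE,np.ones((9,9)))
c=max(cv2.findContours(g,0,1)[0],key=cv2.contourArea)[:,0]
W=back(p,c,.032)[:,:2]
(cx,cy),(w,h),a=cv2.minAreaRect((W*1000).astype(np.float32)); print(cx,cy,w,h,a)
yaw=a if w>h else a+90
yaw=yaw if np.sin(np.radians(yaw))>0 else yaw+180   # slot x points to +y
L=max(w,h); print("yaw",yaw)
u=np.array([np.cos(np.radians(yaw)),np.sin(np.radians(yaw))]); v=np.array([-u[1],u[0]])
o=np.array([cx,cy])/1e3-u*L/2e3      # open end centre
print("open end centre",o)
# rectified: col = 3.5px/mm along slot from open end (-20..200), row across -75..75
s=3.5; q=np.array([[-.02,-.075],[.2,-.075],[.2,.075],[-.02,.075]])
P=o+q[:,:1]*u+q[:,1:]*v
H=cv2.getPerspectiveTransform(project(p,np.c_[P,np.full(4,.032)]).astype(np.float32),(s*1e3*(q+[.02,.075])).astype(np.float32))
r=cv2.warpPerspective(im,H,(770,525)); cv2.imwrite("pics/r2.png",r)
json.dump(dict(o=list(o),yaw=yaw),open("plate.json","w"))
E
```

```text
533.0829467773438 316.2910461425781 130.3075408935547 200.57725524902344 11.802623748779297
yaw 101.8026237487793
open end centre [0.55359607 0.21812272]
```

View pics/r2.png

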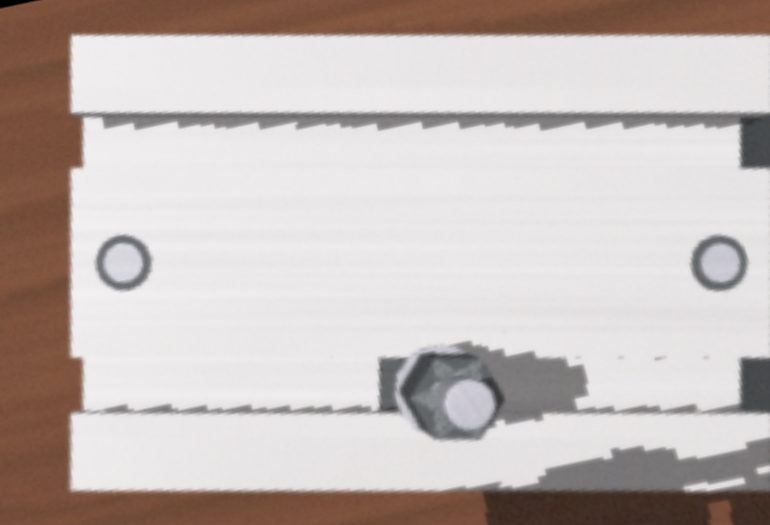

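The rectified view shows the plate straight, measuring 130 x 200 mm. The bolt's slot runs between rows 358 and 412, 35 mm off centre. Projecting the stud top (468,405) to its true height puts the bolt 102 mm inside the slot and within 0.3 mm of the slot line.

Run:
```python
from h import *
import sys
d=json.load(open("plate.json")); a=np.radians(d["yaw"]); u=np.array([np.cos(a),np.sin(a)]); v=np.array([-u[1],u[0]])
e=np.array(d["o"])+.035*v; b=e+.1022*u; out=e-.022*u; print(e,b,out)
ty,_=best_yaw([*b,.18],d["yaw"]-90); z=.057
env.gripper_to(.55,25)
env.goto([*b,.18],down(ty))
if env.move_straight([*b,z],rate=.1,force_limit=8): st("hit going down"); sys.exit()
env.gripper_to(0,25); st("grip"); print("width",env.read_state()["opening"]*87)
env.move_straight([*b,z+.0012],rate=.02); st("up1")
p=env.grab_frame("scene"); cv2.imwrite("pics/s3.png",cv2.resize(p["image"][270:470,300:560],None,fx=3,fy=3))
h=env.move_straight([*out,z+.0012],rate=.06,force_limit=12); st(f"slid {h}")
p=env.grab_frame("scene"); cv2.imwrite("pics/s4.png",cv2.resize(p["image"][230:430,300:560],None,fx=3,fy=3))
```

```text
[0.51933604 0.21096379] [0.49843196 0.31100308] [0.52383594 0.18942891]
grip clk 42.4 pos [0.4985 0.3109 0.0571] open 0.247 F [-0.6 -1.2  0.8] ff 25.0
width 21.496443322812215
up1 clk 42.6 pos [0.4983 0.311  0.058 ] open 0.247 F [-0.   0.4 -1.1] ff 25.0
slid False clk 44.9 pos [0.5238 0.1897 0.0582] open 0.249 F [ 0.4 -0.2  0. ] ff 25.0
```

View pics/s4.png

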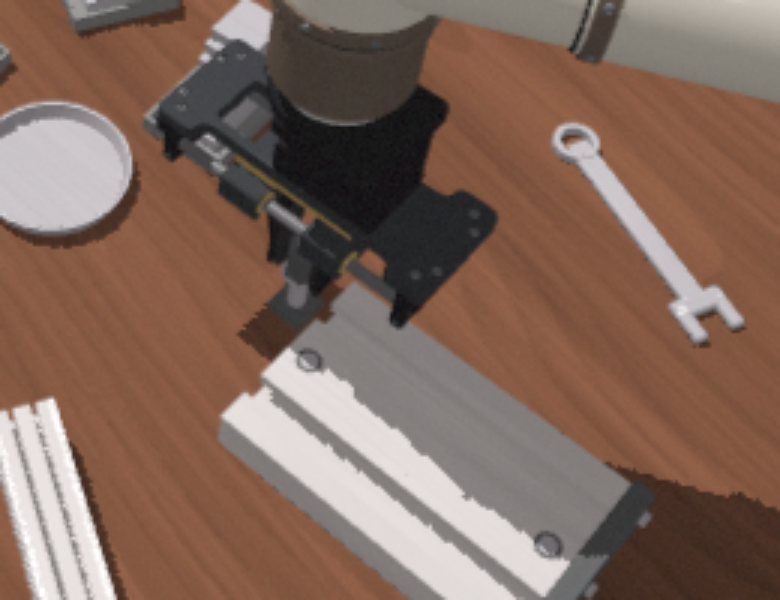

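The bolt is gripped upright with its foot clear of the slot mouth at (295,305), and the slide met no resistance. I'll lift it and stand it in the dish.

Run:
```python
from h import *
s=env.read_state(); x,y,z=s["position"]; ty=s["tool_rot"][2]
env.move_straight([x,y,.20],rate=.12); st("lifted")
q=[.588,.010]
t,_=best_yaw([*q,.2],ty)
env.goto([*q,.20],down(t)); env.move_straight([*q,.062],rate=.12)
h=env.move_straight([*q,.047],rate=.02,force_limit=3); st(f"down {h}")
env.dwell(.2); env.gripper_to(.45,25); st("open"); env.move_straight([*q,.22],rate=.1)
env.goto([.42,.25,.28],down(0)); st("away")
for c in("scene","top"):
    p=env.grab_frame(c); cv2.imwrite(f"pics/{c}5.png",p["image"] if c=="top" else cv2.resize(p["image"][130:330,200:460],None,fx=3,fy=3))
    print([(np.round(d["xyz"],3),round(d["score"],2)) for n in("tbolt_mid","dish","v_block_mid") for d in env.search_frame(p,n)])
```

```text
lifted clk 46.3 pos [0.5233 0.1894 0.1991] open 0.247 F [-0.4 -0.2 -1.8] ff 25.0
down True clk 48.9 pos [0.5879 0.0099 0.0501] open 0.251 F [-0.2  0.5  4.5] ff 25.0
open clk 49.8 pos [0.5869 0.0098 0.0491] open 0.447 F [1.2 0.9 0.2] ff 0.0
away clk 52.8 pos [0.4203 0.2496 0.2797] open 0.453 F [0.3 0.6 0.7] ff 0.0
[(array([0.592, 0.018, 0.049]), 0.89), (array([0.592, 0.013, 0.001]), 0.59), (array([ 0.526, -0.235,  0.03 ]), 0.74)]
[(array([0.589, 0.012, 0.008]), 0.93), (array([ 0.453, -0.108,  0.001]), 0.58), (array([ 0.523, -0.241,  0.028]), 0.6)]
```

View pics/scene5.png

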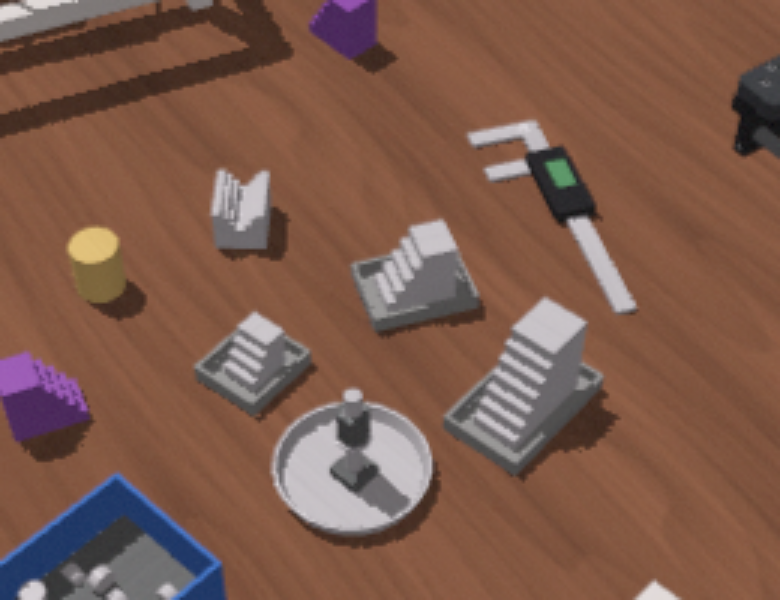

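View pics/top5.png

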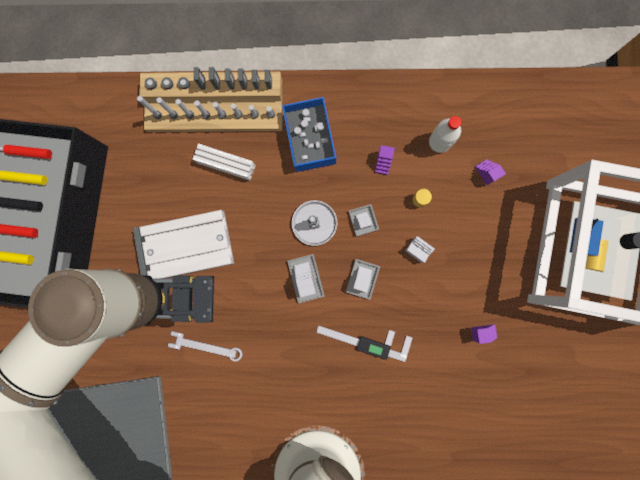

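The scene crop shows the bolt upright at mid-dish, its foot at (354,470). Each block stands upright in its own bin at (255,355), (425,270) and (530,380). The V-block (242,210) and the purple look-alikes have not moved.

```bash
python3 -c "
from workcell import env
print(env.close_job())"
```

```text
the job is handed in; nothing more can be done
None
```

The job is handed in at about 53 s of the 122 s allowed: all three step blocks stand upright in their matching bins, the T-bolt stands upright near the middle of the dish, and the V-block and look-alikes were left alone.

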